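# Fetch a filter cartridge from the flap-lidded store and clip it into its spring holder

## Task

Raise the self-closing lid of the low cartridge store, reach in under it and take out the filter cartridge. Press one end of the cartridge against the sprung plate of the holder and tip the other end down behind the fixed stop, so that it lies fully home and level in both saddles, clamped by the spring. Let go, leave the lid fallen shut, and do not disturb the other things on the bench.

Things in the scene. Friction and masses are not known exactly. Their poses are not given: they have to be found in the camera images.
- store: Low open-topped grey sheet-metal box fixed to the bench, 130 long (its x) x 144 wide (its y) x 40 high, walls and floor 5 thick; origin at the centre of its underside. Its x axis points away from the robot, towards the hinge of its lid. Small screw-down ears stick out 13 at the foot of the two side walls. Holds the cartridge.
- lid_hinge (a point): The hinge line of the lid, along the store's y, at the far rim: 70 beyond the store's centre in its x, 40 above the bench.
- lid (a joint): Angle of the aluminium lid about lid_hinge: 0 shut, grows as the near edge is raised, stop at 1.4 rad. It weighs 0.15 to 0.3 kg, has no stay and falls shut from every angle when let go, so the hand must keep it up while reaching in. Panel 148 wide in y, 3 thick, its underside 2 above the rim; it reaches 155 from the hinge towards the robot.
- lid_lip (a point): Point on the lid's underside midway along the bend where the flat panel ends (20 beyond the near wall when shut) and the lip begins: the lip is 26 long, turned up and outward at 50 degrees, so fingertips can get under it. Moves with the lid.
- cartridge: Loose filter cartridge 100 long: round steel barrel of 26 diameter, white hexagonal caps (30 across flats, 16 long) on both ends, alike; 0.11 to 0.2 kg. Origin at its very centre, x along its axis. Starts on the store's floor roughly along the store's x, on a flat of its caps, axis 20 above the bench. Grasp the bare barrel (68 long) across its diameter.
- holder: Cartridge holder fixed to the bench: base 180 x 60 x 6; origin at bench level under the middle of the seat, x away from the robot, towards the spring. Two black forked saddles at x = -43.5 and +43.5 (13 long), floors 30 above the bench, cheeks 41 apart rising 25 above the floors; open between them. Near stop: wall, inner face at x = -50, 12 above the floors. Spring housing 62 high, x = 77 to 99.
- seat (a point): Centre of the seat: where the cartridge's centre lies when it is home (45 above the bench); x along the seat towards the spring, z up.
- spring_plate (a joint): Travel (m) of the upright sprung steel plate, 34 wide, 32 high from the saddle floor, at the holder's far end: 0 released (face at x = +45 of the holder, free gap to the near stop 95), grows as it is pushed in +x, end 0.020. 1.5 N to start it, then 0.48 N per mm. About 0.005 with the cartridge home; some 0.010 to 0.015 is needed while tipping it in.
- tube_cutter: Bystander: tube cutter lying on the bench, 29 x 106 x 23 high, origin under its middle.
- masking_tape: Bystander: roll of masking tape lying flat, 98 diameter, 25 high, origin under its middle.
- flow_meter: Bystander: hand flow meter lying flat, 121 x 67 x 30 high, origin under its middle.
- spare_gauge: Bystander: round pressure gauge lying face up, 75 x 58 x 30 high, origin under its middle.
- sample_cylinder: Bystander: small steel sample cylinder standing upright, 45 wide, 176 high, origin under it.
- wash_bottle: Bystander: squeeze bottle standing upright, 64 x 87 wide, 186 high, origin under it.
- gas_analyser: Fixed obstacle: the big blue instrument on the bench right of the holder, a box about 430 long (its x) x 225 wide (its y) x 266 high; origin at bench level within 20 of its middle. The arm starts beyond it: go over the top of it to reach the work, and keep the wrist clear of it.

How it is judged (in metres and radians):
On the way, in this order (a step that is already met when the one before it is completed fails the run):
1. the lid is raised well open (over 0.7 rad) (value of joint lid above 0.7 rad), for 0.2 s.
2. the cartridge is lifted out of the store (its centre more than 0.09 m above the bench) (height (world z) of cartridge above 0.09 m), for 0.1 s.
At the end, for the whole second after the job is handed in: The cartridge rests in the holder between near stop and sprung plate: centre within 4 mm of the seat along the holder and in height and 6 mm sideways, axis within 0.08 rad of the seat's, spring plate pushed back 2 to 9 mm; at rest and released; the store's lid shut (under 0.06 rad) (x of cartridge in the frame of seat between -0.004 and 0.004 m and y of cartridge in the frame of seat between -0.006 and 0.006 m and z of cartridge in the frame of seat between -0.004 and 0.004 m and angle between the x axis of cartridge and the x axis of seat, either way round below 0.08 rad and value of joint spring_plate between 0.002 and 0.009 m and value of joint lid below 0.06 rad and linear speed of cartridge below 0.02 m/s); the robot touches nothing.
It fails at once if a bystander is pushed more than 20 mm (distance of any of tube_cutter, masking_tape, flow_meter, spare_gauge, sample_cylinder, wash_bottle from where it was at the start of the episode above 0.02 m).
It fails at once if the sample cylinder or the wash bottle is tipped over (angle between any of sample_cylinder, wash_bottle's own z axis and vertical above 0.4 rad).
It also fails if it takes over 61 s, if anything falls off the work surface, if the arm or the gripper's body presses on something with over 40 N, if the wrist force passes 120 N, or if a joint passes its speed limit or range.

## Robot

A 7-joint arm with a two-finger parallel gripper is mounted at the origin on a cart in front of the work surface, level with it; the furniture and walls round the work are solid. World frame = base frame: x ahead of the robot, y to its left, z up, the work surface at z = 0. Lengths are in mm, angles in rad, forces in N, time in s.
With the tool pointing down it reaches from about 400 to 850 mm from the base axis. Payload 10.4 kg.
Tool frame: the origin (TCP) lies midway between the tips of the shut fingers; the grasp point (between the pads) lies 19 mm behind it (grip_point_offset is the distance from the TCP to the grasp point, in mm); z points along the fingers, y is the direction in which the jaws open and shut (so a half turn about z gives the same grasp; the last joint's range is limited). The gripper opens to 87 mm and grips with 3 to 60 N. Pads are 19 mm wide; open, the fingers measure 117 mm over their backs; the gripper's body (75 mm by 190 mm) begins 51 mm behind the grasp point.
Start: joints at [1.1, 0.332, -0.065, 1.46, 0.022, 1.35, -0.088], TCP at [270.639, -563.389, 222.576] pointing down, gripper open.
Joint ranges: [-2.6, 2.6], [-0.5, 2.12], [-1.47, 1.34], [0.16, 2.42], [-1.27, 4.41], [0.06, 2.06], [-2.6, 2.6]. Speed limits (rad/s): [2.22, 2.22, 2.79, 2.79, 3.14, 3.14, 3.14].

## Interface

Orientations are given as [roll, pitch, yaw] about the fixed x, y, z axes, in that order (R = Rz(yaw) Ry(pitch) Rx(roll)).
In Python, from workcell import * gives the robot as it stands. The module is installed in compiled form; this text tells all that it offers. Calls block until the motion is done:
- move_pose(position, orientation): joint-space move of the TCP to a pose.
- line_to(position, attitude=None, vel=150): straight line of the TCP; attitude=None keeps the orientation; vel is the mean speed in mm/s.
- move_joints(angles): joint-space move.
- grip(opening): opening from 0.0 (shut) to 1.0 (fully open); the grip force is fixed at half the most; returns when the fingers have stopped.
- dwell(seconds).
- inverse_kinematics(position, orientation): joint angles nearest the present ones, or None.
- sense(): the state.
- get_image(name): name is "scene" or "top"; returns a dict with "frame" (420x560x3 uint8, red, green, blue), "fx", "fy", "cx", "cy" (pixels), "distortion" ([k1, k2, p1, p2, k3] as OpenCV has them; the pictures are not rectified), "R" (3x3) and "t" (3): a world point X has camera coordinates R X + t. Camera axes: x right, y down, z forward; pixel columns grow to the right and rows downward; lengths in mm; the calibration is good to about 2 mm. A picture is of the moment at which its call begins. There is no depth.
A pose or a line that the arm cannot do raises MotionError and nothing moves.
- sign_off(): hands the job in, once; it reports no verdict.
The state is a dict: "t": time; "qpos": joint angles; "joint_vel": joint speeds; "effort": joint torques, N m; "tcp_pos": TCP position; "ee_rot": TCP orientation; "force": force on the tool from outside, world axes, zero at the start; "ft_torque": the same for the moment, N m; "opening": opening from 0.0 (shut) to 1.0 (fully open).
Only numpy, scipy, OpenCV 4.12 (cv2) and the standard library are available. Lean on these libraries where they do the work, as an engineer would, in place of code of your own. Each camera call takes 0.05 s, during which the arm holds its last target. There are 200 camera calls.

## Working session

There is one attempt and no reset: what is moved stays moved. The work goes in short steps, each a Python script; the robot and the scene stay as the last script left them, time stands still between calls to the robot, and variables do not carry over. Pictures are saved under pics/ and viewed, about 8 in all and at most 12, crops included, and the job is handed in when it is done.

```bash
mkdir -p pics
cat > h.py <<'E'
from workcell import *
import numpy as np, cv2
def cal(d):
    return np.array([[d["fx"],0,d["cx"]],[0,d["fy"],d["cy"]],[0,0,1.]]),np.array(d["distortion"],float),np.array(d["R"],float),np.array(d["t"],float)
def world(d,uv,z):
    K,D,R,t=cal(d); n=cv2.undistortPoints(np.array([[uv]],float),K,D)[0,0]
    r=R.T@np.array([n[0],n[1],1]); c=-R.T@t; return c+r*(z-c[2])/r[2]
def pix(d,X):
    K,D,R,t=cal(d); return cv2.projectPoints(np.array(X,float).reshape(-1,3),cv2.Rodrigues(R)[0],t,K,D)[0][:,0]
def save(d,name,box=None,s=1):
    f=d["frame"][:,:,::-1]
    if box: f=f[box[1]:box[3],box[0]:box[2]]
    cv2.imwrite("pics/"+name,cv2.resize(f,None,fx=s,fy=s,interpolation=cv2.INTER_CUBIC))
E
python3 - <<'E'
from h import *
import pickle
D={n:get_image(n) for n in("scene","top")}
pickle.dump(D,open("d0.pkl","wb"))
for n in D: save(D[n],n+"0.png",s=1.42); d=D[n];print(n,-np.array(d["R"]).T@np.array(d["t"]))
s=sense();print(s["tcp_pos"],s["ee_rot"],s["t"],s["force"],s["opening"])
E
```

```text
scene [-372.12192761  610.26776218 1020.70342284]
top [ 326.50920305 -268.52698861 1347.69669457]
[ 270.44073967 -563.07365448  221.84274529] [-3.14030918e+00  4.59022375e-05  4.47787297e-01] 0.1 [0.06420657 0.04892581 0.164887  ] 1.003366885166325
```

View pics/top0.png

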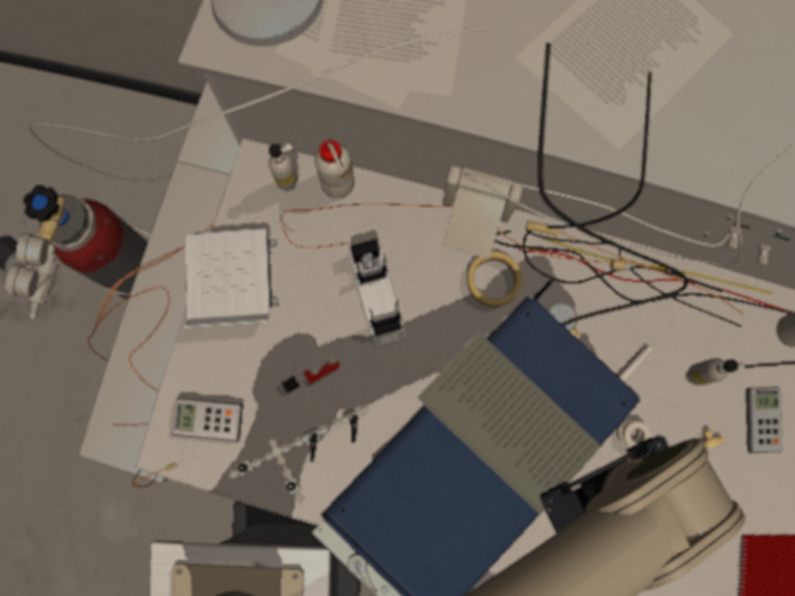

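View pics/scene0.png

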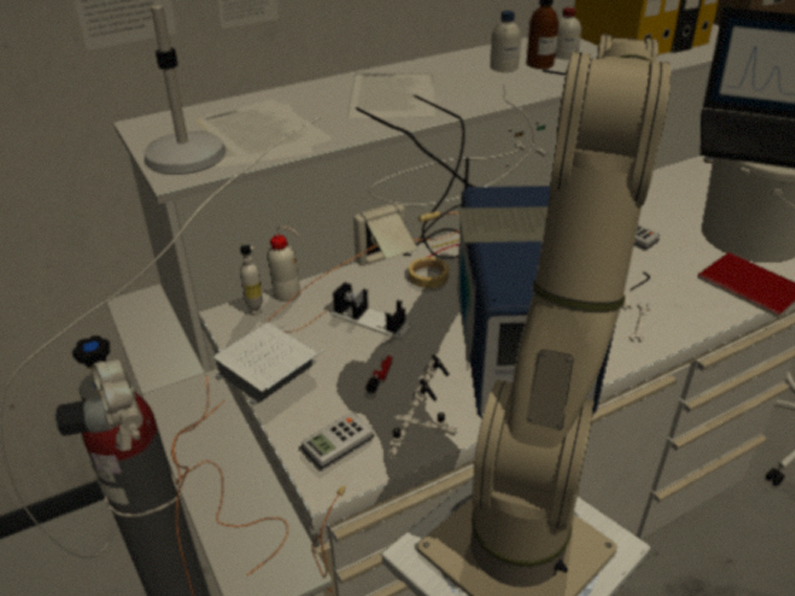

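The top view shows the store at (228,275), the holder at (378,295), the cutter at (310,377) and the flow meter at (207,417), with the arm at lower right. I'll enlarge it next.

Run:
```python
from h import *
import pickle
D=pickle.load(open("d0.pkl","rb")); d=D["top"]
save(d,"c1.png",(115,140,215,240),6); save(d,"c2.png",(235,155,315,255),6)
for n,p,z in [("store",(228,275),45),("holder",(378,295),30),("cutter",(310,377),10),("flow",(207,417),15),("bottle base",(335,190),0),("cyl",(285,185),0),("an c1",(530,298),266),("an c2",(638,400),266),("an c3",(315,525),266),("an c4",(420,610),266),("tape",(493,277),12),("base",(235,590),0),("gauge",(480,215),20)]:
    print(n,world(d,np.array(p)/1.42,z).round())
```

```text
store [622.  25.  45.]
holder [ 592. -241.   30.]
cutter [ 447. -123.   10.]
flow [372.  58.  15.]
bottle base [ 797. -157.    0.]
cyl [806. -63.   0.]
an c1 [ 543. -467.  266.]
an c2 [ 395. -623.  266.]
an c3 [ 216. -163.  266.]
an c4 [ 100. -311.  266.]
tape [ 631. -447.   12.]
base [71.  1.  0.]
gauge [ 745. -424.   20.]
```

View pics/c1.png

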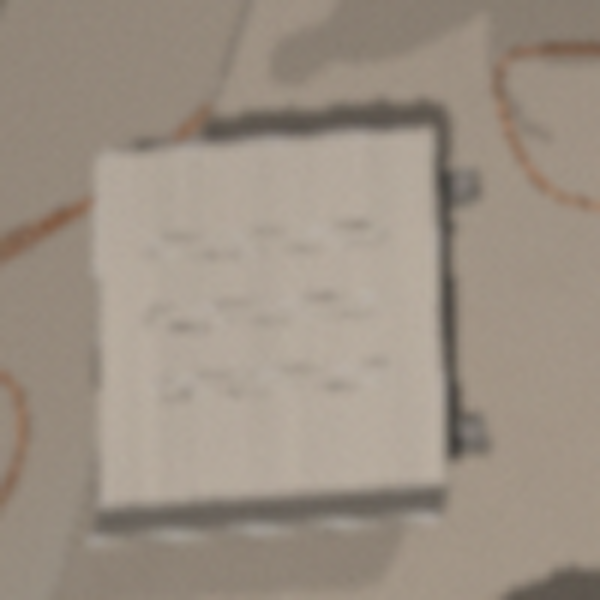

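View pics/c2.png

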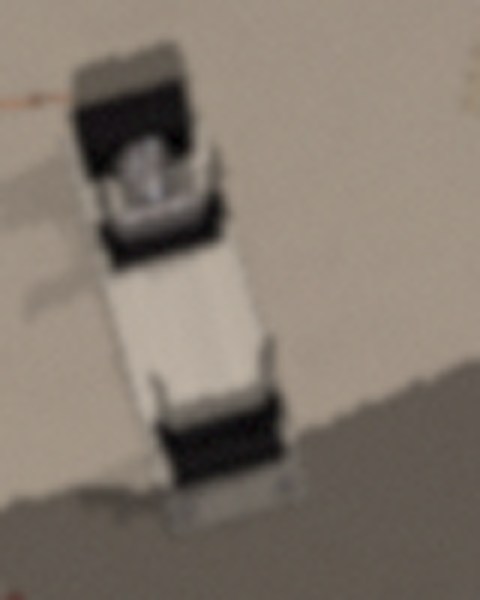

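The lid panel's corners in crop c1 are (98,152), (437,127), (445,487) and (102,507). In crop c2 the holder's base near corners are about (178,537) and (303,495), and its housing top is about (127,60). Next I'll fit the poses, overlay the models and test IK.

```bash
cat >> h.py <<'E'
from scipy.spatial.transform import Rotation as Ro
def place(P,X):
    x,y,a=P; X=np.array(X,float).reshape(-1,3); c,s=np.cos(a),np.sin(a)
    return np.c_[x+c*X[:,0]-s*X[:,1],y+s*X[:,0]+c*X[:,1],X[:,2]]
def att(yaw,al):  # tool leaning back by al towards the robot in the vertical plane of yaw
    z=np.array([np.sin(al),0,-np.cos(al)]); y=np.array([0,-1.,0]); x=np.cross(y,z)
    return Ro.from_matrix(Ro.from_euler('z',yaw).as_matrix()@np.c_[x,y,z]).as_euler('xyz').tolist()
E
python3 - <<'E'
from h import *
import pickle
from scipy.optimize import least_squares
D=pickle.load(open("d0.pkl","rb")); d=D["top"]
def fit(M,U,o,p0):
    U=np.array(U)/6.+o
    r=least_squares(lambda p:(pix(d,place(p,M))-U).ravel(),p0)
    print(r.x.round(3),r.fun.round(2)); return r.x
S=fit([[70,74,45],[70,-74,45],[-85,-74,45],[-85,74,45]],[(98,152),(437,127),(445,487),(102,507)],(115,140),(622,25,0))
H=fit([[-90,30,6],[-90,-30,6],[99,0,62]],[(178,537),(303,495),(127,60)],(235,155),(592,-241,.25))
np.save("poses.npy",[S,H])
im={}
for n in D:
    f=cv2.resize(D[n]["frame"][:,:,::-1],None,fx=4,fy=4,interpolation=cv2.INTER_CUBIC)
    def poly(P,X,c): cv2.polylines(f,[(pix(D[n],place(P,X))*4+2).astype(int)],True,c,1)
    poly(S,[[70,74,45],[70,-74,45],[-85,-74,45],[-85,74,45]],(0,0,255))
    poly(S,[[65,72,0],[65,-72,0],[-65,-72,0],[-65,72,0]],(0,255,0))
    poly(H,[[-90,30,6],[90,30,6],[90,-30,6],[-90,-30,6]],(0,0,255))
    for x in(-50,-37,37,50): poly(H,[[x,20.5,55],[x,20.5,30],[x,-20.5,30],[x,-20.5,55]],(0,255,0))
    poly(H,[[45,17,30],[45,17,62],[45,-17,62],[45,-17,30]],(255,0,0))
    im[n]=f
a=cv2.resize(im["top"][160*4:250*4,245*4:315*4],None,fx=1.6,fy=1.6); b=cv2.resize(im["scene"][175*4:290*4,140*4:300*4],None,fx=.8,fy=.8)
k=min(576/a.shape[0],1); a=cv2.resize(a,None,fx=k,fy=k)[:,:400]; b=b[:576,:800-a.shape[1]]
w=np.zeros((576,800,3),np.uint8); w[:a.shape[0],:a.shape[1]]=a; w[:b.shape[0],a.shape[1]:a.shape[1]+b.shape[1]]=b
cv2.imwrite("pics/ov.png",w)
def ik(n,P,X,al):
    q=inverse_kinematics(place(P,X)[0].tolist(),att(P[2],al)); print(n,None if q is None else np.round(q,2))
ik("lip.9",S,[-97,0,35],.9);ik("lip.7",S,[-97,0,35],.7)
ik("lip1.1",S,[-97,0,35],1.1)
ik("up",S,[-20,0,170],.6);ik("in",S,[0,0,11],.35)
ik("h",H,[0,0,36],.35);ik("h2",H,[0,0,150],.05)
E
```

```text
[6.32037e+02 2.79720e+01 7.30000e-02] [-0.28 -0.23  0.2   0.03  0.6   0.01 -0.55  0.17]
[ 5.98178e+02 -2.40640e+02  2.69000e-01] [-0.95 -0.53  1.2   0.5  -0.24  0.02]
lip.9 None
lip.7 None
lip1.1 None
up [ 0.83  0.02 -0.96  2.08  0.11  0.45 -1.7 ]
in [ 0.35  0.41 -0.54  1.95  0.46  0.52 -1.98]
h [ 0.71  0.41 -0.33  1.84 -0.16  0.64 -0.76]
h2 [ 0.56  0.41 -0.3   1.53  0.1   1.18 -1.05]
```

View pics/ov.png

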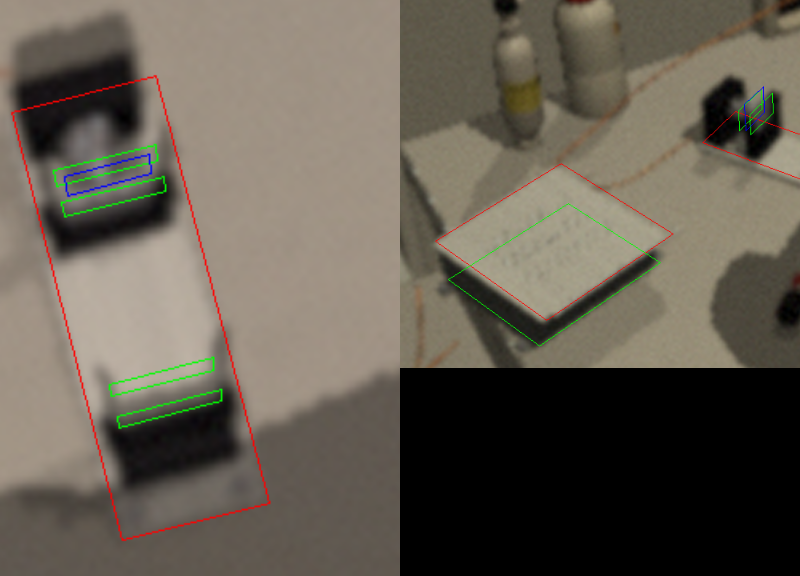

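The overlay fits the store well. The holder's fit along its length is uncertain, so I'll check it with the saddle-foot edges. I'll also scan the IK for hand tilt along the lid's arc.

Run:
```python
from h import *
import pickle
D=pickle.load(open("d0.pkl","rb")); d=D["top"]; S,H=np.load("poses.npy")
for n,p,z in [("far foot L(37)",(115,268),6),("far foot R",(225,238),6),("near foot out L",(178,485),6),("near foot R",(290,455),6),("base nL",(178,537),6),("base nR",(303,495),6),("hous top far L",(75,78),62),("hous far R",(178,42),62),("hous near L",(75,108),62),("hous near R",(187,84),62),("near cheek R far top",(268,340),55),("near cheek L far top",(155,375),55),("far cheek R near",(222,215),55),("far cheek R far",(213,148),55),("black top nearL",(163,430),42),("black top nearR",(283,400),42)]:
    w=world(d,np.array(p)/6.+(235,155),z); c,s=np.cos(.269),np.sin(.269); v=w[:2]-H[:2]; print(n,(c*v[0]+s*v[1]).round(1),(-s*v[0]+c*v[1]).round(1))
s=sense()
try:
    line_to([270,-563,420]); 
    q=inverse_kinematics(place(S,[-130,0,250])[0].tolist(),att(S[2],.35)); print(q)
except MotionError as e: print("ME",e)
for th in (0,.3,.6,.9,1.2,1.35):
    b=[70-155*np.cos(th)-8,0,40+155*np.sin(th)]
    print(th,[al for al in np.arange(0,1.3,.1).round(1) if inverse_kinematics(place(S,b)[0].tolist(),att(S[2],al)) is not None])
```

```text
far foot L(37) 26.9 25.1
far foot R 27.7 -23.7
near foot out L -70.5 22.5
near foot R -70.1 -26.4
base nL -91.9 28.0
base nR -88.0 -27.4
hous top far L 96.9 22.1
hous far R 101.0 -23.0
hous near L 84.4 25.3
hous near R 82.5 -22.1
near cheek R far top -29.1 -27.3
near cheek L far top -31.4 21.1
far cheek R near 26.5 -22.4
far cheek R far 55.1 -26.0
black top nearL -52.1 23.4
black top nearR -52.6 -27.6
[ 0.78631555 -0.24580185 -0.78402767  1.9909554  -0.23272099  0.98371309
 -1.4148666 ]
0 [np.float64(0.0), np.float64(0.1), np.float64(0.2), np.float64(0.3), np.float64(0.4), np.float64(0.5), np.float64(0.6)]
0.3 [np.float64(0.0), np.float64(0.1), np.float64(0.2), np.float64(0.3), np.float64(0.4), np.float64(0.5), np.float64(0.6), np.float64(0.7)]
0.6 [np.float64(0.0), np.float64(0.1), np.float64(0.2), np.float64(0.3), np.float64(0.4), np.float64(0.5), np.float64(0.6), np.float64(0.7)]
0.9 [np.float64(0.0), np.float64(0.1), np.float64(0.2), np.float64(0.3), np.float64(0.4), np.float64(0.5), np.float64(0.6), np.float64(0.7), np.float64(0.8), np.float64(0.9)]
1.2 [np.float64(0.0), np.float64(0.1), np.float64(0.2), np.float64(0.3), np.float64(0.4), np.float64(0.5), np.float64(0.6), np.float64(0.7), np.float64(0.8), np.float64(1.0), np.float64(1.1)]
1.35 [np.float64(0.0), np.float64(0.1), np.float64(0.2), np.float64(0.3), np.float64(0.4), np.float64(0.5), np.float64(0.6), np.float64(0.7), np.float64(0.8), np.float64(1.0), np.float64(1.1), np.float64(1.2)]
```

```bash
cat > sim.py <<'E'
import numpy as np, cv2
def hand(x,z,a,cart=None):
    def R(u,v): return (x+u*np.cos(a)-v*np.sin(a), z+u*np.sin(a)+v*np.cos(a)) # u: tool-lateral(far), v: back
    P=[np.array([R(u,v) for u,v in b]) for b in ([(-10,0),(10,0),(10,75),(-10,75)],[(-38,69),(38,69),(38,260),(-38,260)])]
    if cart is not None:  # cart=(grasp tilt, v of axis)
        g,v0=cart; b=g-a; c=np.array(R(0,v0)); e=np.array([np.cos(b),-np.sin(b)]); n=np.array([np.sin(b),np.cos(b)])
        P.append(np.array([c+s*50*e+t*15*n for s,t in((-1,-1),(1,-1),(1,1),(-1,1))]))
    return P
s=np.linspace(0,1,60)
def lidpts(th):
    p=np.c_[-155*s,0*s+2]; l=np.c_[-155-26*s*np.cos(.873),2+26*s*np.sin(.873)]
    q=np.r_[p[8:],l]; c,k=np.cos(th),np.sin(th)  # rotate clockwise (near edge up)
    return np.c_[70+q[:,0]*c+q[:,1]*k, 40-q[:,0]*k+q[:,1]*c]
def pen(P,th):
    L=lidpts(th).astype(np.float32); lo,hi=L.min(0),L.max(0)
    for p in P:
        if (p.max(0)<lo).any() or (p.min(0)>hi).any(): continue
        if any(cv2.pointPolygonTest(p.astype(np.float32),(float(a),float(b)),False)>=0 for a,b in L): return True
        pl=L[59-8] # panel end
    return False
def run(W,th=0,cart=None,n=25,verbose=True):
    for w0,w1 in zip(W,W[1:]):
        jump=0;lo=9;wall=9e9
        for k in range(1,n+1):
            w=np.array(w0)+(np.array(w1)-w0)*k/n; P=hand(*w,cart); t0=th
            while pen(P,th) and th<1.6: th+=.01
            while th>0 and not pen(P,th-.01): th-=.01
            jump=max(jump,abs(th-t0)); lo=min(lo,th)
        zmin=min(p[:,1].min() for p in P)
        if verbose: print(np.round(w1,2),"th %.2f min %.2f jump %.2f zmin %.0f"%(th,lo,jump,zmin), "near body corner",P[1][0].round())
    return th
E
python3 - <<'E'
from sim import *
W=[(-125,45,.5),(-103,45,.5)]
for t,a in((.3,.5),(.6,.6),(.9,.75),(1.1,.8),(1.2,.8)):
    W.append((70-155*np.cos(t)-13,40+155*np.sin(t)-6,a))
print(len(W))
W+=[(32,150,.75),(30,120,.7),(15,75,.55),(5,40,.45),(0,11,.35)]
th=run(W)
print("out")
run([(0,11,.35),(-4,45,.25),(-10,75,.1),(-30,100,.05),(-120,115,.05),(-220,150,.05)],th,(.35,9.6))
E
```

```text
7
[-103.    45.     0.5] th 0.01 min 0.00 jump 0.01 zmin 40 near body corner [-169.   87.]
[-91.08  79.81   0.5 ] th 0.25 min 0.02 jump 0.01 zmin 75 near body corner [-158.  122.]
[-70.93 121.52   0.6 ] th 0.54 min 0.26 jump 0.02 zmin 116 near body corner [-141.  157.]
[-39.35 155.42   0.75] th 0.84 min 0.56 jump 0.02 zmin 149 near body corner [-114.  180.]
[-13.31 172.14   0.8 ] th 1.03 min 0.85 jump 0.01 zmin 165 near body corner [-89. 193.]
[  0.83 178.47   0.8 ] th 1.13 min 1.04 jump 0.01 zmin 171 near body corner [-75. 199.]
[ 32.   150.     0.75] th 1.30 min 1.15 jump 0.02 zmin 143 near body corner [-43. 175.]
[ 30.  120.    0.7] th 1.19 min 1.19 jump 0.01 zmin 114 near body corner [-44. 148.]
[15.   75.    0.55] th 1.08 min 1.08 jump 0.01 zmin 70 near body corner [-53. 114.]
[ 5.   40.    0.45] th 0.98 min 0.98 jump 0.01 zmin 36 near body corner [-59.  86.]
[ 0.   11.    0.35] th 0.97 min 0.97 jump 0.01 zmin 8 near body corner [-59.  63.]
out
[-4.   45.    0.25] th 1.10 min 0.97 jump 0.01 zmin 34 near body corner [-58. 102.]
[-10.   75.    0.1] th 1.21 min 1.11 jump 0.01 zmin 58 near body corner [-55. 140.]
[-3.e+01  1.e+02  5.e-02] th 1.12 min 1.12 jump 0.01 zmin 80 near body corner [-71. 167.]
[-1.20e+02  1.15e+02  5.00e-02] th 0.49 min 0.49 jump 0.14 zmin 95 near body corner [-161.  182.]
[-2.2e+02  1.5e+02  5.0e-02] th -0.00 min -0.00 jump 0.38 zmin 130 near body corner [-261.  217.]
```

Run:
```python
from h import *
import pickle
S,H=np.load("poses.npy")
G=lambda x,z:place(S,[x,0,z])[0].tolist()
try:
    print(sense()["t"],sense()["tcp_pos"])
    grip(.75)
    move_pose(G(-135,400),att(S[2],.2)); print(sense()["t"],sense()["tcp_pos"],sense()["force"])
    line_to(G(-135,150),att(S[2],.5),vel=220)
    line_to(G(-125,45),att(S[2],.5),vel=150)
    D={n:get_image(n) for n in("scene","top")}
    pickle.dump(D,open("d1.pkl","wb"))
    s=sense();print(s["t"],s["tcp_pos"],G(-125,45),s["force"],s["opening"],np.round(s["qpos"],2))
    a=D["scene"]["frame"][130:340,100:380,::-1];b=D["top"]["frame"][130:340,60:340,::-1]
    cv2.imwrite("pics/p1.png",cv2.resize(np.hstack([a,b]),None,fx=1.42,fy=1.42,interpolation=cv2.INTER_CUBIC))
except MotionError as e: print("ME",e,sense()["tcp_pos"])
```

```text
1.5667 [ 269.88909557 -562.84748793  419.16627509]
4.4917 [497.57743761  17.0694785  400.01846861] [ 0.27430927 -0.69738996  0.43857554]
6.925 [507.783603    18.76980843  45.5700823 ] [507.3716602331176, 18.834141077317607, 45.0] [0.56640292 0.94051517 0.50767775] 0.7487715087068499 [ 0.75  0.04 -0.89  2.34  0.23  0.28 -1.83]
```

View pics/p1.png

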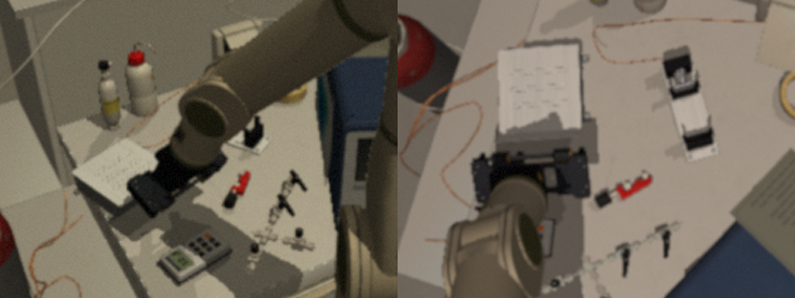

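The hand is in front of the lip and clear of the flow meter. Now I'll lift the lid, taking frames on the way.

Run:
```python
from h import *
import pickle
S,H=np.load("poses.npy")
G=lambda x,z:place(S,[x,0,z])[0].tolist()
W=[(-103,45,.5)]
for t,a in((.3,.5),(.6,.6),(.9,.75),(1.1,.8),(1.2,.8)): W.append((70-155*np.cos(t)-13,40+155*np.sin(t)-6,a))
W+=[(32,150,.75),(30,120,.7)]
I=[]
try:
    for x,z,a in W:
        line_to(G(x,z),att(S[2],a),vel=100); s=sense(); print(round(s["t"],2),np.round(s["tcp_pos"],0),np.round(s["force"],1),flush=True)
        if z>150 or z==120: I.append({n:get_image(n) for n in("scene","top")})
except MotionError as e: print("ME",e,x,z,a,sense()["tcp_pos"])
pickle.dump(I,open("d2.pkl","wb"))
r=[np.hstack([d["scene"]["frame"][170:310,110:310,::-1],d["top"]["frame"][130:270,90:290,::-1]]) for d in (I[-2],I[-1])]
cv2.imwrite("pics/p2.png",cv2.resize(np.vstack(r),None,fx=2,fy=2,interpolation=cv2.INTER_CUBIC))
```

```text
7.29 [529.  21.  45.] [-0.3  0.  -1.9]
7.81 [541.  21.  80.] [-1.1  0.8 -0.7]
8.43 [561.  23. 121.] [-0.9  0.5 -0. ]
9.04 [592.  25. 155.] [-1.  -0.3  0. ]
9.6 [619.  27. 172.] [-2.1  0.7  1.2]
10.01 [633.  28. 178.] [-1.3 -0.   2.1]
11.02 [664.  30. 150.] [ 0.3  0.6 -0.7]
11.47 [662.  30. 120.] [-0.1 -0.4 -0.3]
```

View pics/p2.png

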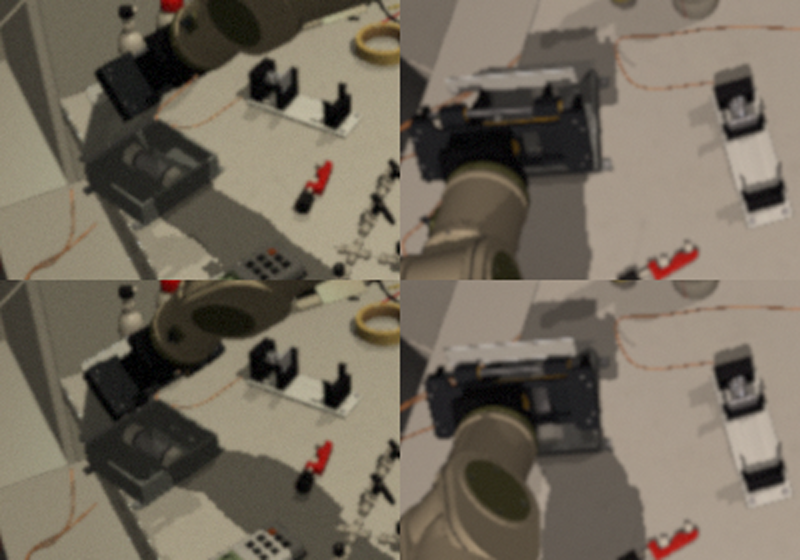

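The lid stands well open on the hand. The cartridge shows inside the store in the scene view, and I'll enlarge that with the contrast stretched.

Run:
```python
from h import *
import pickle
I=pickle.load(open("d2.pkl","rb"))
S,H=np.load("poses.npy"); d=I[-2]["scene"]
a=cv2.resize(d["frame"][228:284,148:223,::-1],None,fx=8,fy=8,interpolation=cv2.INTER_CUBIC)
a=np.clip(a.astype(float)*2,0,255).astype(np.uint8)
for P,c in((place(S,[[60,67,40],[60,-67,40],[-60,-67,40],[-60,67,40]]),(0,255,0)),):
    cv2.polylines(a,[((pix(d,P)-(148,228))*8+4).astype(int)],True,c,1)
cv2.imwrite("pics/p3.png",a)
```

```text
(no output)
```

View pics/p3.png

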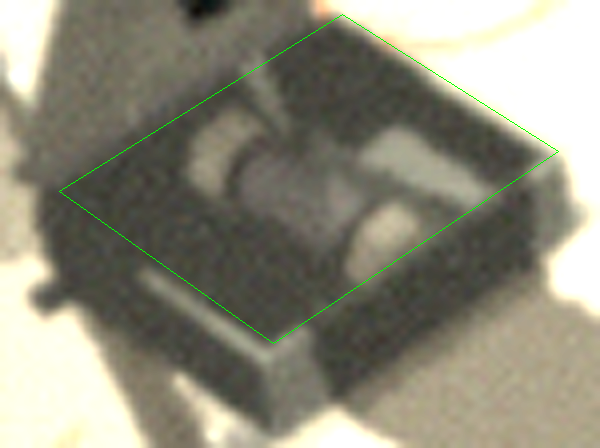

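Run:
```python
from h import *
import pickle
from scipy.optimize import least_squares
d=pickle.load(open("d2.pkl","rb"))[-2]["scene"]; S,H=np.load("poses.npy")
def cap(x0,x1):
    a=np.arange(6)*np.pi/3; r=15/np.cos(np.pi/6); return np.array([[x,r*np.cos(t),20+r*np.sin(t)] for x in(x0,x1) for t in a])
def pj(p,X):
    c,s=np.cos(p[2]),np.sin(p[2]); Y=np.c_[p[0]+c*X[:,0]-s*X[:,1],p[1]+s*X[:,0]+c*X[:,1],X[:,2]]
    return (pix(d,place(S,Y))-(148,228))*8+4
def f(p):
    n=pj(p,cap(-50,-34)); q=pj(p,cap(34,50))
    return np.r_[n.min(0)-(345,199),n.max(0)-(421,286),q.min(0)-(188,107)]
r=least_squares(f,(0,0,0)); print(r.x.round(3),r.fun.round(1)); np.save("cart.npy",r.x)
```

```text
[ 9.019 -3.236  0.056] [-8.  -6.6 16.  12.  -8.2 -6.9]
```

```bash
python3 - <<'E'
from sim import *
th=run([(32,150,.75),(30,120,.7),(17,75,.55),(10,40,.45),(6,11,.35)],1.3)
print("out")
run([(6,11,.35),(-3,45,.25),(-9,75,.1),(-30,105,.05),(-120,125,.05),(-220,170,.05)],th,(.35,9.6))
E
python3 - <<'E'
from h import *
S,H=np.load("poses.npy"); c=np.load("cart.npy")
C=place(S,[6,-3,0])[0]; P=[C[0],C[1],S[2]+.05]; np.save("C.npy",P)
G=lambda x,z:place(P,[x-6,0,z])[0].tolist()
try:
    for x,z,a in [(17,75,.55),(10,40,.45),(6,11.5,.35)]:
        line_to(G(x,z),att(P[2],a),vel=90); s=sense(); print(round(s["t"],2),np.round(s["tcp_pos"],1),np.round(s["force"],1),flush=True)
    grip(0); s=sense(); print(s["t"],s["opening"],s["opening"]*87,np.round(s["force"],1))
except MotionError as e: print("ME",e,x,z,a)
E
```

```text
[ 30.  120.    0.7] th 1.19 min 1.19 jump 0.01 zmin 114 near body corner [-44. 148.]
[17.   75.    0.55] th 1.10 min 1.10 jump 0.01 zmin 70 near body corner [-51. 114.]
[10.   40.    0.45] th 1.01 min 1.01 jump 0.01 zmin 36 near body corner [-54.  86.]
[ 6.   11.    0.35] th 1.00 min 1.00 jump 0.01 zmin 8 near body corner [-53.  63.]
out
[-3.   45.    0.25] th 1.11 min 1.01 jump 0.01 zmin 34 near body corner [-57. 102.]
[-9.  75.   0.1] th 1.22 min 1.11 jump 0.01 zmin 58 near body corner [-54. 140.]
[-3.00e+01  1.05e+02  5.00e-02] th 1.13 min 1.13 jump 0.01 zmin 85 near body corner [-71. 172.]
[-1.20e+02  1.25e+02  5.00e-02] th 0.51 min 0.51 jump 0.11 zmin 105 near body corner [-161.  192.]
[-2.2e+02  1.7e+02  5.0e-02] th -0.00 min -0.00 jump 0.41 zmin 150 near body corner [-261.  237.]
12.24 [649.3  26.8  75.4] [ 0.1 -0.3 -0. ]
12.79 [642.3  26.4  40.2] [-0.2  0.2 -1.4]
13.26 [638.5  25.8  11.9] [-0.6 -0.8  0.9]
14.0167 0.2894910459482215 25.18572099749527 [-2.4  0.7  3.2]
```

Run:
```python
from h import *
import pickle
S,H=np.load("poses.npy"); P=np.load("C.npy")
G=lambda x,z:place(P,[x-6,0,z])[0].tolist()
try:
    for x,z,a in [(-3,45,.25),(-9,75,.1),(-30,105,.05),(-120,140,.05),(-170,190,.05)]:
        line_to(G(x,z),att(P[2],a),vel=110); s=sense(); print(round(s["t"],2),np.round(s["tcp_pos"],1),np.round(s["force"],1),s["opening"],flush=True)
except MotionError as e: print("ME",e,x,z,a)
D={n:get_image(n) for n in("scene","top")}; pickle.dump(D,open("d3.pkl","wb"))
g=lambda n,x,y:D[n]["frame"][y:y+140,x:x+200,::-1]
cv2.imwrite("pics/p4.png",cv2.resize(np.hstack([g("scene",150,190),g("top",90,180)]),None,fx=2,fy=2,interpolation=cv2.INTER_CUBIC))
```

```text
14.48 [629.2  24.1  44.4] [-0.9 -1.4 -1.9] 0.29315144242667424
14.91 [623.2  23.2  73.7] [ 0.3 -2.  -0.9] 0.28837554445717856
15.39 [602.3  20.9 104.4] [-1.7 -1.1  0.9] 0.2865939473903185
16.42 [512.6   9.7 139.6] [-7.2 -1.4  2.5] 0.29252589669389145
17.21 [464.    3.7 189.9] [-0.2 -0.  -1.9] 0.28699667531614065
```

View pics/p4.png

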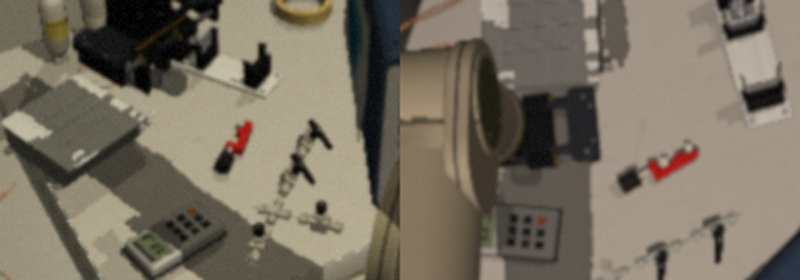

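The lid has fallen shut again, but the grasp is hidden behind the hand. I'll move over the holder and look there.

Run:
```python
from h import *
import pickle
S,H=np.load("poses.npy"); H[2]=.28; H[:2]+=[.2,-.7]; np.save("poses.npy",[S,H])
try:
    move_pose(place(H,[-8,0,170])[0].tolist(),att(H[2],.05)); s=sense(); print(round(s["t"],2),np.round(s["tcp_pos"],1),np.round(s["force"],1),s["opening"],np.round(s["qpos"],2))
    line_to(place(H,[-8,0,110])[0].tolist(),att(H[2],.05))
    s=sense(); print(round(s["t"],2),np.round(s["tcp_pos"],1),np.round(s["force"],1),flush=True)
except MotionError as e: print("ME",e)
D={n:get_image(n) for n in("scene","top")}; pickle.dump(D,open("d4.pkl","wb"))
d=D["scene"]; u=pix(d,place(H,[0,0,100]))[0].astype(int); print(u)
x,y=max(u[0]-45,0),u[1]-30
im=cv2.resize(d["frame"][y:y+75,x:x+100,::-1],None,fx=8,fy=8,interpolation=cv2.INTER_CUBIC)
print(x,y); cv2.imwrite("pics/p5.png",np.clip(im*1.4,0,255).astype(np.uint8))
```

```text
18.39 [ 591.  -241.3  170.5] [ 0.6  0.3 -1.2] 0.28964082405350244 [ 1.14  0.65 -1.17  1.49  0.59  1.35 -1.34]
18.94 [ 591. -243.  111.] [ 0.5  0.  -0.9]
[261 198]
216 168
```

View pics/p5.png

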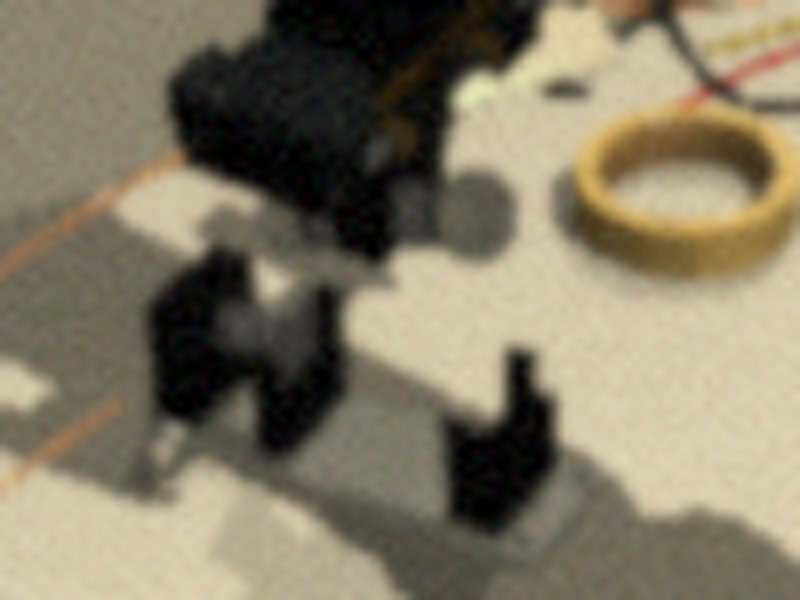

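The near cap shows as the grey disc at (478,214), and the far cap is mostly behind the finger. I'll overlay the expected cartridge to find its offset in the grip.

```bash
cat >> h.py <<'E'
def cart_pts(tcp,rot,dl,beta,v=8.6):
    # cartridge in the grip: dl = centre offset along axis, beta = nose-down tilt (world)
    R=Ro.from_euler('xyz',rot).as_matrix(); ax=np.cross([0,0,1.],-R[:,1]); ax=-ax/np.linalg.norm(ax)
    if ax[0]<0: ax=-ax
    e=np.cos(beta)*ax-np.array([0,0,np.sin(beta)]); y=np.cross([0,0,1.],ax); n=np.cross(e,y)
    c=np.array(tcp)-v*R[:,2]+dl*e; a=np.arange(6)*np.pi/3; r=15/np.cos(np.pi/6)
    return [np.array([c+x*e+r*np.cos(t)*y+r*np.sin(t)*n for x in X for t in a]) for X in((-50,-34),(34,50))]
E
python3 - <<'E'
from h import *
import pickle
D=pickle.load(open("d4.pkl","rb")); d=D["scene"]; s=sense(); S,H=np.load("poses.npy")
im=cv2.imread("pics/p5.png")
for dl,b,c in((0,.3,(0,0,255)),(6,.3,(0,255,0)),(0,.2,(255,0,0))):
    for P in cart_pts(s["tcp_pos"],s["ee_rot"],dl,b):
        u=(pix(d,P)-(216,168))*8+4; print(dl,b,u.min(0).round(),u.max(0).round())
        cv2.polylines(im,[cv2.convexHull(u.astype(np.float32)).astype(int)],True,c,1)
def poly(X): cv2.polylines(im,[((pix(d,place(H,X))-(216,168))*8+4).astype(int)],True,(0,255,255),1)
poly([[-90,30,6],[90,30,6],[90,-30,6],[-90,-30,6]])
for x in(-50,-37,37,50): poly([[x,20.5,55],[x,20.5,30],[x,-20.5,30],[x,-20.5,55]])
poly([[99,22,62],[77,22,62],[77,-22,62],[99,-22,62]])
cv2.imwrite("pics/p6.png",im)
E
```

```text
0 0.3 [437. 166.] [519. 260.]
0 0.3 [258. 162.] [340. 253.]
6 0.3 [424. 166.] [506. 259.]
6 0.3 [246. 162.] [327. 253.]
0 0.2 [439. 174.] [522. 271.]
0 0.2 [255. 151.] [337. 245.]
```

View pics/p6.png

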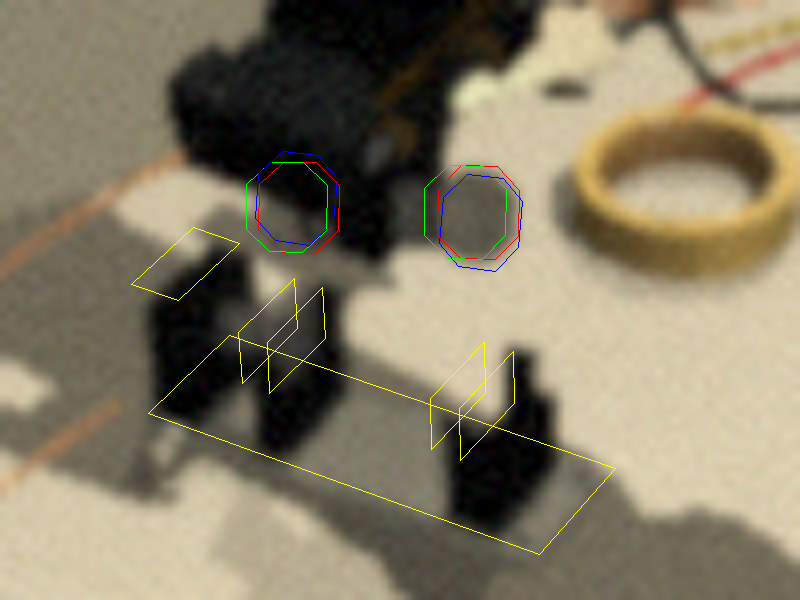

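The grip is as planned: centre offset about 1 mm, tilt about 0.3. The holder overlay looks a few mm off in this view, so I'll refine the pose numerically from the dark parts in both views.

```bash
cat > fit.py <<'E'
from h import *
import pickle
from scipy.optimize import minimize
S,H=np.load("poses.npy")
ds=pickle.load(open("d2.pkl","rb"))[-2]["scene"]; dt=pickle.load(open("d0.pkl","rb"))["top"]
t=5 # stop/cheek thickness guess
def box(x0,x1,y0,y1,z0,z1): return [[x,y,z] for x in(x0,x1) for y in(y0,y1) for z in(z0,z1)]
def saddle(x0,x1): return [box(x0,x1,-25,25,6,30),box(x0,x1,20.5,25,6,55),box(x0,x1,-25,-20.5,6,55)]
near=saddle(-50,-37)+[box(-50-t,-50,-25,25,6,42)]; far=saddle(37,50); hous=[box(77,99,-23,23,6,62)]
def render(d,p,B,sh,o,k=4):
    m=np.zeros((sh[0]*k,sh[1]*k),np.uint8)
    for b in B: cv2.fillConvexPoly(m,cv2.convexHull(((pix(d,place(p,b))-o+.5)*k).astype(np.float32)).astype(int),255)
    return cv2.GaussianBlur(cv2.resize(m,sh[::-1],interpolation=cv2.INTER_AREA).astype(float)/255,(0,0),.7)
def prep(d,X,mg):
    u=pix(d,place(H,X)); a=np.floor(u.min(0)-mg).astype(int); b=np.ceil(u.max(0)+mg).astype(int)
    g=d["frame"][a[1]:b[1],a[0]:b[0]].astype(float).mean(2); return a,np.clip((110-g)/80,0,1)
def solve(v,p0=H,yaw=True):
    pr=[(d,B)+prep(d,sum(B,[]),3) for d,B in v]
    def f(q):
        p=np.array(p0)+[q[0],q[1],q[2]*.01 if yaw else 0]; return sum(((render(d,p,B,g.shape,a)-g)**2).sum() for d,B,a,g in pr)
    best=min((minimize(f,s,method="Nelder-Mead",options=dict(initial_simplex=np.array(s)+np.array([[0,0,0],[4,0,0],[0,4,0],[0,0,4]]))) for s in([0,0,0],[-6,0,0],[6,0,0],[0,5,0])),key=lambda r:r.fun)
    return best.x.round(1),round(f([0,0,0]),1),round(best.fun,1)
for T in (3,8,13):
    t=T; near=saddle(-50,-37)+[box(-50-t,-50,-25,25,6,42)]
    print(T,"scene",solve([(ds,near+far+hous)]),"scene near",solve([(ds,near)],yaw=False),"top near",solve([(dt,near)],yaw=False))
    print("   joint",solve([(ds,near+far+hous),(dt,near)]), "top near+far", solve([(dt,near+far)]))
E
python3 fit.py
```

```text
3 scene (array([-13.3,   2.2,   3.7]), np.float64(292.5), np.float64(100.3)) scene near (array([-14.7,   1.5,   6.3]), np.float64(125.9), np.float64(7.5)) top near (array([-13.6,  -1.5,   4. ]), np.float64(159.8), np.float64(10.0))
   joint (array([-13.7,   1.5,   3.7]), np.float64(452.3), np.float64(117.1)) top near+far (array([-12. ,  -0.5,   0.9]), np.float64(338.2), np.float64(91.8))
8 scene (array([-11.8,   2. ,   3.2]), np.float64(266.9), np.float64(100.2)) scene near (array([-11.8,   0.6,   3.5]), np.float64(100.1), np.float64(12.1)) top near (array([-12.4,  -1.1,  14.6]), np.float64(145.7), np.float64(4.9))
   joint (array([-11.8,   1.6,   4.7]), np.float64(412.5), np.float64(109.4)) top near+far (array([-11.3,  -0.5,   1.1]), np.float64(324.0), np.float64(82.3))
13 scene (array([-10.7,   1.6,   2.8]), np.float64(246.4), np.float64(118.5)) scene near (array([-9.3,  1.2,  1.9]), np.float64(77.0), np.float64(28.8)) top near (array([-10. ,  -0.3,   8.9]), np.float64(121.4), np.float64(9.1))
   joint (array([-10.9,   1.9,   4.2]), np.float64(367.8), np.float64(130.0)) top near+far (array([-10.6,  -0.1,   1.1]), np.float64(300.4), np.float64(83.5))
```

Both views agree that the holder sits about 12 mm nearer than first fitted; I had mistaken a shadow for the housing top. I'll correct the pose, then do a guarded descent and press against the plate, using forces as the reference.

```bash
cat > ins.py <<'E'
from h import *
H=np.array([586.8,-240.8,.295]); DL=1.0
def tcp(xl,zl,b):
    """TCP for far-lower cap corner at (xl,zl) in holder frame, tilt b"""
    e=np.array([np.cos(b),-np.sin(b)]); n=np.array([np.sin(b),np.cos(b)]); a=.35-b
    c=np.array([xl,zl])-50*e+15*n
    t=c+8.6*np.array([np.sin(a),-np.cos(a)])-DL*e
    return place(H,[t[0],0,t[1]])[0].tolist(),att(H[2],a)
def go(xl,zl,b,vel=60): 
    p,r=tcp(xl,zl,b); line_to(p,r,vel=vel)
def F(n=4):
    f=[]
    for _ in range(n): f.append(sense()["force"]); dwell(.02)
    f=np.mean(f,0); c,s=np.cos(H[2]),np.sin(H[2]); return np.array([c*f[0]+s*f[1],-s*f[0]+c*f[1],f[2]])
E
python3 - <<'E'
from ins import *
b=.3; U=30*np.sin(b)
try:
    go(38-U,90,b,100); go(38-U,50,b,100); dwell(.2); f0=F(8); print("f0",f0.round(2),sense()["t"])
    z=50
    while z>27:
        z-=2 if z>36 else 1
        go(38-U,z,b,40); f=F()-f0
        if z<40: print(z,f.round(1))
        if f[2]>3 or np.abs(f).max()>6: break
    print(sense()["t"],sense()["opening"]); np.save("f0.npy",f0)
except MotionError as e: print("ME",e)
E
```

```text
f0 [ 0.07  0.13 -1.55] 20.2583
38 [ 0.1 -0.4 -0. ]
36 [-0.   0.4  0. ]
35 [-0.2 -0.   0. ]
34 [-0.3  0.3 -0.1]
33 [ 0.1 -0.2 -0.3]
32 [-0.5  0.   0.2]
31 [-0.1 -0.3  0. ]
30 [-0.3 -0.2 -0.1]
29 [-0.2 -0.3 -0.2]
28 [ 0.1 -0.2  0. ]
27 [ 0.1 -0.3 -0.5]
25.325 0.2896705969359101
```

The far lower corner is still short of the saddle (x=29, saddle from 37), so no contact was expected. I'll go to z=32, push onto the plate, then feel for the floor.

Run:
```python
from ins import *
b=.3; U=30*np.sin(b); f0=np.load("f0.npy")
try:
    go(38-U,32,b,60); x=38
    while x<52:
        x+=1; go(x-U,32,b,40); f=F(3)-f0; print(x,f.round(1))
        if f[0]<-4 or abs(f[2])>6: break
    print(sense()["t"],sense()["opening"],np.round(sense()["tcp_pos"],1),np.round(tcp(x-U,32,b)[0],1))
except MotionError as e: print("ME",e)
```

```text
39 [ 0.2 -0.4 -0.1]
40 [-0.3 -0.8 -0.1]
41 [-0.1 -0.2  0. ]
42 [-0.2 -0.3  0.1]
43 [ 0.2  0.1 -0.1]
44 [-0.1 -0.2 -0. ]
45 [-0.2 -0.5  0.2]
46 [-1.  -0.6  0.2]
47 [-2.4 -0.3 -0. ]
48 [-2.  -0.8  0.3]
49 [-2.9 -0.5 -0. ]
50 [-3.2 -1.  -0.4]
51 [-3.5 -0.  -0. ]
52 [-3.6 -1.3  0.2]
29.775 0.2892104770346761 [ 586.1 -241.1   52.8] [ 586.1 -241.    52.8]
```

The plate was found at about x=46.3, 1 mm from the model. Next I'll feel for the floor, press in further and tip the cartridge down.

Run:
```python
from ins import *
b=.3; f0=np.load("f0.npy"); U=lambda b:30*np.sin(b)
try:
    fa=F(6)-f0; z=32
    while z>26:
        z-=.5; go(52-U(b),z,b,30); f=F(3)-f0; print(z,f.round(1))
        if f[2]-fa[2]>2.5: break
    z0=z; z+=.4; print("floor",z0)
    off=1.3; near=-46.0   # near-lower corner kept 4 mm inside the stop
    for b in (.3,.24,.18,.13,.08,.04,.0):
        xl=near+100*np.cos(b)+off
        go(xl,z,b,40); f=F(3)-f0; print(b,round(xl,1),f.round(1),np.round(sense()["ft_torque"],2))
        if np.abs(f).max()>18: print("STOP");break
    s=sense();print(s["t"],s["opening"]); np.save("st.npy",[z,z0,b])
except MotionError as e: print("ME",e)
```

```text
31.5 [-4.7 -0.7  1.3]
31.0 [-4.6 -0.6  2. ]
30.5 [-4.3 -1.5  2.1]
30.0 [-3.7 -0.3  2.4]
29.5 [-4.5 -0.3  2.9]
floor 29.5
0.3 50.8 [-7.2 -0.1  2.7] [-0.34  1.34  0.03]
0.24 52.4 [-7.   0.5  2.5] [-0.38  1.54  0.04]
0.18 53.7 [-7.4  0.7  1.7] [-0.42  1.79  0.06]
0.13 54.5 [-7.4  0.8  1.6] [-0.3   1.74  0.01]
0.08 55.0 [-7.2  0.7  0.9] [-0.35  1.73  0.09]
0.04 55.2 [-6.3  0.5  0.5] [-0.32  1.59  0.07]
0.0 55.3 [-4.1  1.5  1.3] [0.01 1.37 0.15]
33.5667 0.2893895110744478
```

Run:
```python
from ins import *
f0=np.load("f0.npy"); z,z0,b=np.load("st.npy"); off=1.3
try:
    fa=F(5)-f0; print(fa.round(1))
    x=54+off
    while z>27:
        z-=.5; go(x,z,0,30); f=F(3)-f0; print("z",z,f.round(1))
        if f[2]-fa[2]>3: break
    while x>48:
        x-=.7; go(x,z,0,30); f=F(3)-f0; print("x",round(x,1),f.round(1))
        if f[0]>1: break
    s=sense();print(s["t"],s["opening"]); np.save("st.npy",[z,x,0])
except MotionError as e: print("ME",e)
```

```text
[-5.2  1.5  2.8]
z 29.4 [-10.5   3.5   9.7]
x 54.6 [-6.6  2.5  5.7]
x 53.9 [-3.4  2.7  5. ]
x 53.2 [-0.9  3.4  6. ]
x 52.5 [-1.6  3.2  7.1]
x 51.8 [-0.9  3.3  7.1]
x 51.1 [-0.7  2.4  7.2]
x 50.4 [2.2 2.1 4.4]
36.05 0.2899108008582149
```

The floor contact is firm, and the stop contact at about x=50.5–51.3 is where it should be, so the near end is behind the stop. I'll release, retreat and look.

Run:
```python
from ins import *
import pickle
z,x,_=np.load("st.npy")
try:
    grip(.75); print(sense()["opening"],F()-np.load("f0.npy"))
    p,r=tcp(x,z,0); d=np.array(Ro.from_euler('xyz',r).as_matrix())[:,2]
    p2=(np.array(p)-90*d); line_to(p2.tolist(),None,vel=120); 
    p3=place(H,[-170,60,330])[0].tolist(); line_to([p2[0],p2[1],300],None,vel=200)
    move_pose([420,0,330],att(0,.2))
except MotionError as e: print("ME",e)
D={n:get_image(n) for n in("scene","top")}; pickle.dump(D,open("d5.pkl","wb"))
print(sense()["t"],np.round(sense()["tcp_pos"]))
A=[]
for n,w in(("top",(70,100)),("scene",(80,70))):
    u=pix(D[n],place(H,[0,0,40]))[0].astype(int); o=np.maximum(u-np.array(w)//2,0); print(n,o)
    A.append(cv2.resize(D[n]["frame"][o[1]:o[1]+w[1],o[0]:o[0]+w[0],::-1],None,fx=5,fy=5,interpolation=cv2.INTER_CUBIC))
f=np.zeros((500,790,3),np.uint8); f[:500,:350]=A[0]; f[:350,350:750]=A[1]
f[350:500,360:760]=cv2.resize(D["scene"]["frame"][170:320,100:500,::-1],(400,150)); cv2.imwrite("pics/p7.png",f)
```

```text
0.7461595144447656 [0.44662319 0.15430807 1.20839393]
40.2333 [420.  -1. 329.]
top [231 158]
scene [224 180]
```

View pics/p7.png

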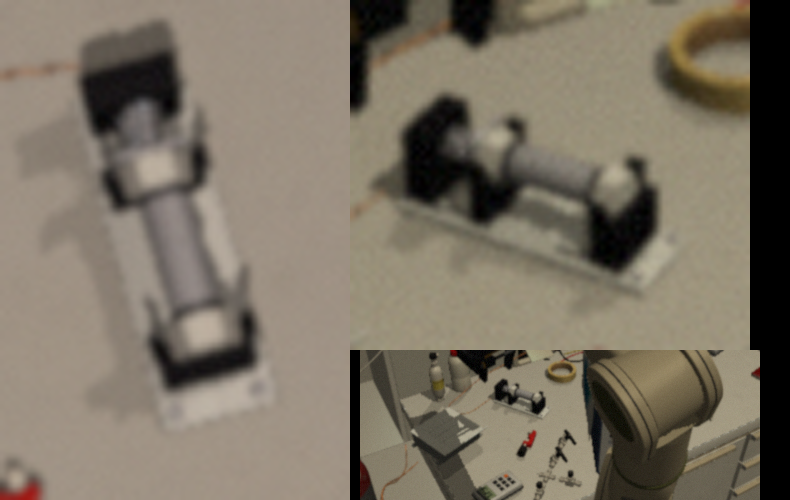

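The cartridge lies in both saddles, with caps at (165,170) and (205,330) in the top crop and the lid shut. I'll check the level numerically before handing in.

Run:
```python
from h import *
import pickle
from scipy.optimize import least_squares
H=np.array([586.8,-240.8,.295]); Hs=place(H,[-1.3,0,0])[0]; H=[Hs[0],Hs[1],.295]
D=pickle.load(open("d5.pkl","rb"))
a=np.arange(6)*np.pi/3; r=15/np.cos(np.pi/6)
for n in D:
    f=D[n]["frame"].astype(float); br=f.mean(2)
    for lab,x0,x1 in(("near",-50,-34),("far",34,50)):
      for dz in(0,12 if lab=="near" else 6):
        P=[[x,r*np.cos(t),45+dz+r*np.sin(t)] for x in(x0,x1) for t in a]
        u=pix(D[n],place(H,P)); m=np.zeros(br.shape,np.uint8); cv2.fillConvexPoly(m,cv2.convexHull(u.astype(np.float32)).round().astype(int),1)
        g=cv2.dilate(m,np.ones((5,5)))*(br>np.percentile(br[m>0],60)); ys,xs=np.nonzero(g)
        print(n,lab,dz,"model",u.mean(0).round(1),"bright centroid",(xs.mean().round(1),ys.mean().round(1)),"mean bright in hull",br[m>0].mean().round(0))
s=sense(); print(s["t"],s["force"])
```

```text
scene near 0 model [277.1 218.5] bright centroid (np.float64(276.4), np.float64(214.5)) mean bright in hull 88.0
scene near 12 model [277.  215.4] bright centroid (np.float64(276.7), np.float64(211.5)) mean bright in hull 108.0
scene far 0 model [253.7 210.8] bright centroid (np.float64(254.5), np.float64(207.7)) mean bright in hull 90.0
scene far 6 model [253.7 209.2] bright centroid (np.float64(254.1), np.float64(206.1)) mean bright in hull 101.0
top near 0 model [270.8 225.1] bright centroid (np.float64(271.5), np.float64(223.4)) mean bright in hull 116.0
top near 12 model [270.8 224.3] bright centroid (np.float64(271.3), np.float64(223.4)) mean bright in hull 123.0
top far 0 model [261.5 193.2] bright centroid (np.float64(262.2), np.float64(191.8)) mean bright in hull 120.0
top far 6 model [261.4 192.6] bright centroid (np.float64(262.2), np.float64(191.5)) mean bright in hull 122.0
40.2333 [ 0.07538595 -1.44677281  0.22173462]
```

```bash
python3 -c "
from workcell import *
sign_off(); print(sense()['t'])"
```

```text
the job is handed in; nothing more can be done
the job is handed in; nothing more can be done
```

The cartridge is in the holder between the near stop and the sprung plate, released, and the store's lid has fallen shut. I handed the job in at about 40 s of the 61 s allowed; no verdict is reported.

**What I did**
- I lifted the lid by its lip to about 1.2–1.3 rad (calculated from the hand's path). I kept it up on the back of the hand while reaching in, gripped the barrel (opening read 25 mm) and drew it out.
- I pressed the far end against the plate, then tipped the near end down behind the stop.

**Last checks**
- **Plate:** contact came within about 1 mm of where I expected it, and the force then rose as a spring would.
- **Floor and stop:** the saddle floor and the near stop were both felt at about the expected places before I let go.
- **Final picture:** it shows the cartridge in both saddles, the lid shut, the arm clear and no bystander visibly moved.

**What disagreed**
- **Holder position:** my first estimate was 12 mm off, because I had taken a shadow for part of the holder. I corrected it from both cameras before inserting.
- **Levelness:** my pixel check was not conclusive. The two caps differed by about 0.9 px, roughly 3 mm, which may be occlusion by the stop. I relied on the contact forces and the picture.
- **Sideways force:** it read 2–3 N just before release, so the cartridge may have been touching a saddle cheek.

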